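# Set the guarded selector and shut its hood

### The job

Turn the black selector on the grey switch box clockwise, click by click, until its pointer rests at the two-dot mark, without ever running on to the three-dot mark. Then swing the metal guard hood over it fully shut, so that its tab sits down behind the rim on the box, and leave the things round the box where they are.

Things in the scene. Friction and masses are not known exactly. Their poses are not given: they have to be found in the camera images.
- switch_box: Grey painted switch box, 190 x 170 mm, top face 55 mm above the bench, screwed to the bench (immovable). Origin: centre of its underside, on the bench. Its x axis points away from the robot to the hood's hinge, y left, z up. On its top: a black selector, low white marks round it, a hinged metal hood and a steel rim.
- two_dot_mark (a point): Centre of the two-dot mark, on the box's top face, 56 mm from the selector's axis. The four white marks lie 45 degrees apart on that radius, from left to right: open ring, one dot, two dots, three dots. A mark's dots (8 mm) stand side by side across the pointer's line.
- selector_axis (a point): On the selector's vertical axis (box x = -2, y = 0 mm), 85 mm above the bench. Black disc (58 mm wide, top 64 mm above the bench) carrying an upright bar grip 14 mm wide, 64 to 87 mm above the bench, that runs from a blunt tail 45 mm behind the axis to a pointed end 44 mm before it (white line on top near the point). Either end can be pushed sideways; the tail looks to the robot.
- selector (a joint): Selector angle, rad: 0 = pointer along box +x, positive counter-clockwise from above. Detents +1.178 ring, +0.393 one dot, -0.393 two dots, -1.178 three dots; stops +-1.27. Starts 0.3 to 1.2. Let go, it snaps to the nearest detent (to two dots once past 0); within 0.03 of midway it may hang. Leaving a detent takes about 0.15 N m (4 N at 36 mm), less further on.
- hood (a joint): Opening angle of the guard hood, rad: 0 fully shut, flat over the selector; 1.57 upright; starts leaning back at 1.7 to 1.85, stop at 1.95. The hinge is stiff (0.24 N m friction): the hood stays wherever it is left and must be brought all the way down. 2 to 4 N at its free edge moves it; there is no latch spring.
- hood_edge (a point): Middle of the hood's free edge, at the outer face. The hood is a bright sheet metal pan: plate 140 mm from hinge to free edge, 146 mm wide, 3 mm thick, with 40 mm walls at the free edge and both sides. Open, its hollow faces the robot, its outer face looks away. Shut, the outer face is level 97 mm above the bench and the free edge at box x = -65 mm, with a 50 mm wide tab below it behind the rim.
- hood_hinge (a point): Middle of the hood's hinge axis, which runs along the box's y, at box x = +75 mm, 57 mm above the bench. With the hood shut its outer face lies 40 mm above this axis and its free edge 140 mm from it towards the robot.
- rim (a point): Middle of the top of the steel rim on the box's near side (box x = -84 mm): 8 mm thick, 70 mm long along the box's y, 10 mm high above the box's top face. The shut hood's tab sits on its hood side.
- tape_measure: Yellow and black tape measure, 39 x 81 x 62 mm, loose bystander left of the box. Origin: centre of its underside.
- tape_black: Roll of black tape, 64 mm across, 19 mm high, loose bystander right of the box. Origin: centre of its underside.
- pliers: Pliers with red handles, 70 x 179 x 13 mm, loose bystander lying beyond the box on its left. Origin: centre of its underside.

How it is judged:
By the outcome, as a careful person would: the job done as asked, in the order asked, and still so for the second after the job is handed in, with the robot touching nothing.
It also fails if it takes over 58 s, if anything falls off the work surface, if the arm or the gripper's body presses on something with over 40 N, if the wrist force passes 120 N, or if a joint passes its speed limit or range.

### The arm

A 6-joint arm with a two-finger parallel gripper is mounted at the origin on a cart in front of the work surface, level with it; the furniture and walls round the work are solid. World frame = base frame: x ahead of the robot, y to its left, z up, the work surface at z = 0. Lengths are in m, angles in degrees, forces in N, time in s.
With the tool pointing down it reaches from about 0.375 to 0.9 m from the base axis. Payload 3.1 kg.
Tool frame: the origin (TCP) lies midway between the tips of the shut fingers; the grasp point (between the pads) lies 19 mm behind it; z points along the fingers, y is the line along which they close (so a half turn about z gives the same grasp; the last joint's range is limited). The gripper opens to 87 mm and grips with 3 to 60 N. Pads are 19 mm wide; open, the fingers measure 117 mm over their backs; the gripper's body (75 mm by 190 mm) begins 51 mm behind the grasp point.
Start: joints at [57.038, 30.224, 82.088, -0, 67.689, -10.227], TCP at [0.242, 0.576, 0.223] pointing down, gripper open.
Joint ranges: [-176.69, 176.69], [-43.24, 126.21], [12.49, 139.97], [-82, 262], [0, 151.66], [-163.58, 163.58]. Speed limits (degrees/s): [159.86, 159.86, 180, 180, 180, 180].

### API

Orientations are given as a 3x3 rotation matrix whose columns are the frame's x, y, z axes.
In Python, from rig import bot, capture gives the robot as it stands (bot), with the cameras as plain functions.
- The arm moves only by the tool tcp_steps, called as a command line: name --argument value ..., lists and objects as JSON in quotes. Schema: {"type":"object","properties":{"motion":{"type":"string"},"only":{"type":"string"},"quiet":{"type":"boolean"},"lines":{"type":"string"}},"required":["motion"],"additionalProperties":false}. motion is a string of 1 to 20 rows, one to a line, with the numbers parted by spaces; each row has 7 numbers: dx, dy, dz in shares of 0.6 m (1.0 is 0.6 m), then a rotation vector rx, ry, rz in shares of 90 degrees (1.0 is 90 degrees), then the opening from 0.0 (shut) to 1.0 (fully open); each row is the pose to reach, as a shift and turn from the pose commanded when the call began, along the tool's axes at that moment; what a row does not reach only later rows make up. A row lasts 1/10 s, in which the tool goes at most 0.05 m and 8.59 degrees, less where a joint would pass 70% of its speed; a pose out of reach is approached as far as the arm can. The fingers move at their own pace and stop on an object; the grip force is fixed at half the most. Time passes only in rows, so rows that do not move let the fingers close. The tool returns the time, the measured TCP pose, the force, the opening and the grip force at its end. only (a regular expression) keeps the lines of the reply that match it, lines (a string "A,B") keeps lines A to B, and quiet returns only ok. A shift or turn number past 1, either way, is cut back to 1. Input that does not fit is refused with a message, and nothing moves.
- bot.read_state(): the state, without advancing time (a new reading comes with each control period).
- capture(name): name is "scene" or "top" or "wrist"; returns a dict with "color" (400x640x3 uint8, red, green, blue), "K" (3x3 intrinsics, pixels), "view" (4x4, takes a point from world to camera coordinates); the wrist camera has in their place "mount" (4x4, takes a point from camera to tool coordinates, whose origin is the TCP and whose axes are the flange's). Camera axes: x right, y up, looking along -z (the intrinsics and any distortion apply to the point x, -y, -z); pixel columns grow to the right and rows downward; lengths in m; the calibration is good to about 2 mm. A picture is of the moment at which its call begins: read the wrist's pose just before it. There is no depth.
- bot.hand_in(): hands the job in; it is judged then, once.
The state is a dict: "time_s": time; "joint_positions": joint angles; "qvel": joint speeds; "tau": joint torques, N m; "position": TCP position; "tcp_rot": TCP orientation; "force": force on the tool from outside, world axes, zero at the start; "moment": the same for the moment, N m; "opening": opening from 0.0 (shut) to 1.0 (fully open); "grasp_force": force on a finger pad.
Only numpy, scipy, OpenCV 4.12 (cv2) and the standard library are available. Lean on these libraries where they do the work, as an engineer would, in place of code of your own. Each camera call takes 0.05 s, during which the arm holds its last target. There are 200 camera calls.

## Working session

There is one attempt and no reset: what is moved stays moved. The work goes in short steps, Python scripts to look and compute and a tool call to move; the robot and the scene stay as the last step left them, time stands still between calls to the robot, and variables do not carry over. Pictures are saved under pics/ and viewed, at most 10 in all, crops included, and the job is handed in when it is done.

```bash
ls; mkdir -p pics; python3 - <<'E'
from rig import bot, capture
import cv2,numpy as np,pickle
s=bot.read_state();print(s)
for n in("scene","top"):
    c=capture(n);pickle.dump(c,open(n+'.pkl','wb'));cv2.imwrite(f'pics/{n}0.png',c['color'][:,:,::-1]);print(n,c['K'],c['view'],[k for k in c])
E
```

```text
pics
rig.py
{'time_s': 0.0, 'joint_positions': array([ 5.70375772e+01,  3.02773071e+01,  8.21590564e+01, -1.42437094e-03,
        6.76898387e+01, -1.02275059e+01]), 'qvel': array([ 0.03858808, -0.00954807, -0.00042817,  0.00143078,  0.06251191,
       -0.02779099]), 'tau': array([-2.39667343e-04, -4.40041029e+01, -1.76591760e+01,  6.32470055e-02,
        5.82703308e-02, -1.74577690e-04]), 'position': array([0.2411028 , 0.57579724, 0.22157462]), 'tcp_rot': array([[-9.22306181e-01,  3.86458171e-01, -1.17913694e-03],
       [ 3.86459794e-01,  9.22304378e-01, -1.86059202e-03],
       [ 3.68482174e-04, -2.17172455e-03, -9.99997574e-01]]), 'force': array([-0.20710818,  0.23540962,  0.07760549]), 'moment': array([-0.03026832,  0.04424962,  0.01917053]), 'grasp_force': 0.0, 'opening': 1.0017043598898583}
scene [[447.01499832   0.         323.1751193 ]
 [  0.         447.01499832 192.49736172]
 [  0.           0.           1.        ]] [[ 0.91064219 -0.41304471 -0.01117463 -0.37404925]
 [ 0.28690701  0.61262112  0.73646434 -0.3379971 ]
 [-0.29734688 -0.67386158  0.67638406 -0.77400004]
 [ 0.          0.          0.          1.        ]] ['color', 'K', 'view']
top [[504.70940795   0.         322.69167343]
 [  0.         504.70940795 196.98221175]
 [  0.           0.           1.        ]] [[-0.01798045 -0.99955869 -0.02364573  0.23526571]
 [ 0.99789424 -0.01941455  0.06188824 -0.52631403]
 [-0.06232    -0.02248316  0.99780295 -1.27094425]
 [ 0.          0.          0.          1.        ]] ['color', 'K', 'view']
```

View pics/scene0.png

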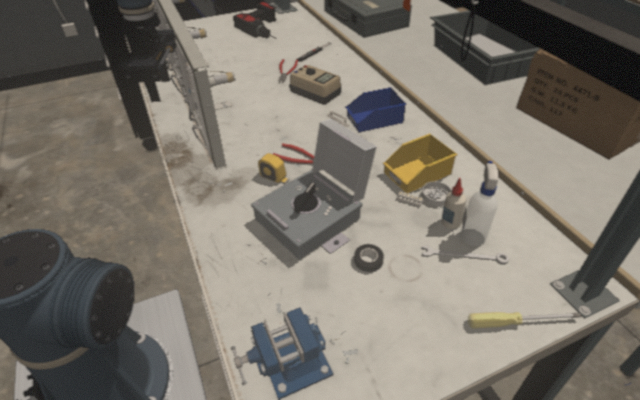

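View pics/top0.png

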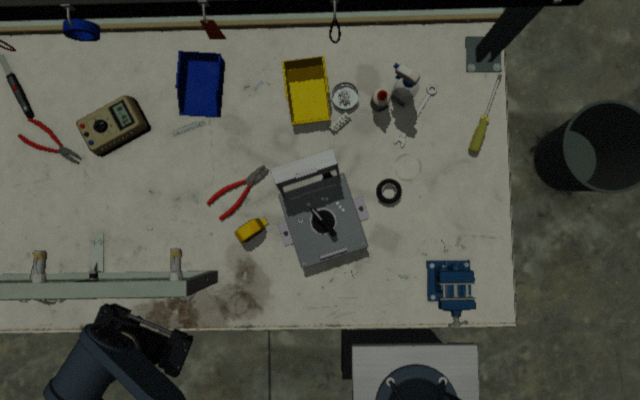

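The scene view shows the box at about (310,215), with the hood open behind it. In the top view the box is at about (325,235), yawed by roughly 15°. The tape measure is at (251,230), the tape at (388,191) and the pliers at (238,192). An upright panel along row 285, columns 0–215, stands between the arm and the work. Next I'll zoom in on both views.

```bash
cat > h.py <<'E'
import numpy as np,cv2,pickle
def ray(c,u,v):
    K,V=c['K'],c['view'];d=np.array([(u-K[0,2])/K[0,0],-(v-K[1,2])/K[1,1],-1.]);R=V[:3,:3];return -R.T@V[:3,3],R.T@d
def plane(c,u,v,z):
    o,d=ray(c,u,v);return o+d*(z-o[2])/d[2]
def proj(c,p):
    q=c['view'][:3,:3]@np.array(p)+c['view'][:3,3];K=c['K'];return np.array([K[0,0]*q[0]/-q[2]+K[0,2],-K[1,1]*q[1]/-q[2]+K[1,2]])
L=lambda n:pickle.load(open(n+'.pkl','rb'))
E
python3 - <<'E'
from h import *
t=L('top');s=L('scene')
a=cv2.resize(t['color'][145:280,225:375],None,fx=4,fy=4,interpolation=cv2.INTER_CUBIC)
b=cv2.resize(s['color'][115:260,240:390],None,fx=4,fy=4,interpolation=cv2.INTER_CUBIC)
a=cv2.convertScaleAbs(a,alpha=1.6)
b=cv2.convertScaleAbs(b,alpha=1.3)
cv2.imwrite('pics/a.png',a[:,:,::-1]);cv2.imwrite('pics/b.png',b[:,:,::-1])
print('panel top edge at z .0,.2,.3',[plane(t,215,272,z) for z in(0,.2,.3)])
print('cam',ray(t,0,0)[0],ray(s,0,0)[0])
E
```

```text
panel top edge at z .0,.2,.3 [array([0.34310774, 0.50750353, 0.        ]), array([0.35950887, 0.45986706, 0.2       ]), array([0.36770943, 0.43604883, 0.3       ])]
cam [0.45023068 0.1963689  1.3062876 ] [ 0.20745227 -0.46900379  0.76826424]
```

View pics/a.png

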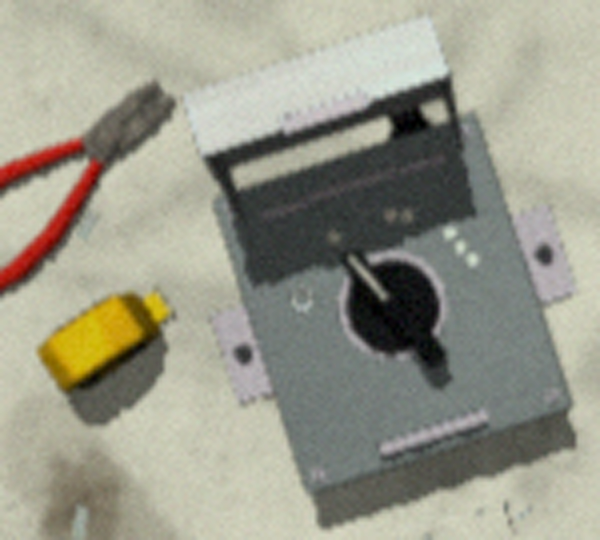

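View pics/b.png

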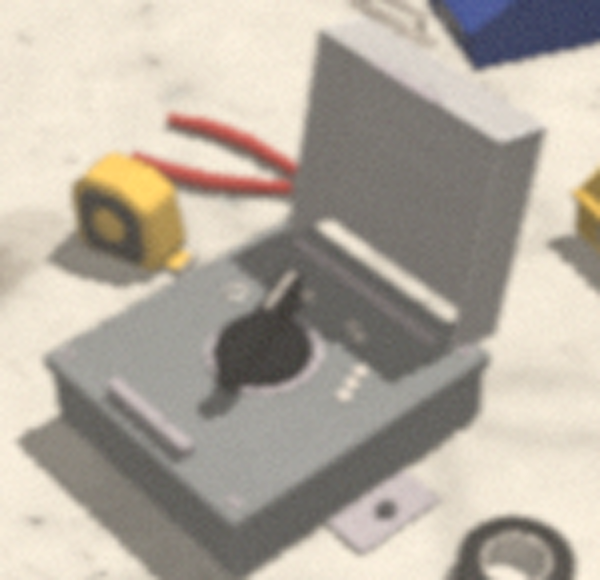

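Zoomed, the pointer tip is at crop (348,258) and points at the one-dot mark (335,238). The ring mark is at (302,300), two dots at (398,215) and three dots at (462,247). The rim runs from (382,450) to (487,415). Box corners are at (312,493), (572,400) and (470,112). I'll compute the box pose from these.

```bash
cat >> h.py <<'E'
if __name__=='__main__':
    t=L('top');s=L('scene')
    P=lambda x,y,z:plane(t,225+x/4-.375,145+y/4-.375,z)
    S=lambda x,y,z:plane(s,240+x/4-.375,115+y/4-.375,z)
    # corners (top view)
    nl,nr,fr=[P(*c,.055)[:2] for c in((310,490),(570,402),(470,113))]
    print('corners',nl,nr,fr,np.linalg.norm(nl-nr),np.linalg.norm(nr-fr))
    y=nl-nr; x=fr-nr; print('yaw',np.degrees(np.arctan2(-y[0],y[1])),np.degrees(np.arctan2(x[1],x[0])))
    print('centre',(nl+fr)/2)
    m=[((302,300)),((335,238)),((398,215)),((462,247))]; M=np.array([P(*c,.056)[:2] for c in m]);print('marks',M)
    m2=[((237,292)),((306,296)),((354,328)),((351,383))]; M2=np.array([S(*c,.056)[:2] for c in m2]);print('marks scene',M2)
    print('scene corners',S(48,358,.055)[:2],S(236,520,.055)[:2],S(488,355,.055)[:2])
    # fit box pose to points
    def fit(B,W):
        b=B-B.mean(0);w=W-W.mean(0);a=np.arctan2((b[:,0]*w[:,1]-b[:,1]*w[:,0]).sum(),(b*w).sum())
        R=np.array([[np.cos(a),-np.sin(a)],[np.sin(a),np.cos(a)]]);o=W.mean(0)-R@B.mean(0);return np.degrees(a),o,np.linalg.norm(W-(B@R.T+o),axis=1)
    an=np.array([1.178,.393,-.393,-1.178]);Bm=np.c_[-.002+.056*np.cos(an),.056*np.sin(an)]
    Bc=np.array([[-.095,.085],[-.095,-.085],[.095,-.085]])
    rim=np.array([P(382,450,.065)[:2],P(487,415,.065)[:2]])
    Br=np.array([[-.084,.035],[-.084,-.035]])
    print('top',fit(np.r_[Bm,Bc,Br],np.r_[M,[nl,nr,fr],rim]))
    print('scn',fit(np.r_[Bm,Bc],np.r_[M2,[S(48,358,.055)[:2],S(236,520,.055)[:2],S(488,355,.055)[:2]]]))
    tip=P(348,258,.087)[:2];ax=fit(np.r_[Bm,Bc,Br],np.r_[M,[nl,nr,fr],rim]);print('tip',tip,P(440,380,.064),P(390,298,.087))
    # panel, hood edge
    for c in ((185,92),(432,15),(212,155),(450,75)): print('hood',P(*c,.2)[:2])
    from itertools import product
    for n in ('scene',):
        # triangulate hood corner: top-view (185,92)->scene(327,35)? ; (432,15)->(540,130)
        for (a,b) in (((185,92),(365,15)),((432,15),(545,130))):
            o1,d1=ray(t,225+a[0]/4,145+a[1]/4);o2,d2=ray(s,240+b[0]/4,115+b[1]/4)
            k=np.linalg.lstsq(np.c_[d1,-d2],o2-o1,rcond=None)[0];print(o1+d1*k[0],o2+d2*k[1])
    o1,d1=ray(t,215,271);o2,d2=ray(s,225,163)
E
python3 h.py
```

```text
corners [0.35610632 0.27839859] [0.40737284 0.11716593] [0.58756863 0.17509287] 0.16918695465951447 0.1892777122226735
yaw 17.638898383387335 17.820867222504376
centre [0.47183747 0.22674573]
marks [[0.47319117 0.28148743]
 [0.51125068 0.26040061]
 [0.52478781 0.22104551]
 [0.50416519 0.1817602 ]]
marks scene [[0.47515383 0.28085308]
 [0.51100794 0.26011977]
 [0.52514914 0.22274951]
 [0.50451712 0.18225636]]
scene corners [0.35563055 0.27539914] [0.40774207 0.11639022] [0.58569037 0.1705606 ]
top (np.float64(17.661527409947592), array([0.47095163, 0.22623266]), array([0.00058683, 0.00147442, 0.00016975, 0.00146747, 0.00146535,
       0.0013767 , 0.00107594, 0.00084105, 0.00152321]))
scn (np.float64(17.638981328374303), array([0.47111993, 0.2251717 ]), array([0.00128579, 0.00115098, 0.00294925, 0.00094336, 0.00214461,
       0.00172498, 0.00294774]))
tip [0.49748231 0.25114234] [0.42248196 0.1969754  0.064     ] [0.4728498 0.2261746 0.087    ]
hood [0.58655133 0.33465818]
hood [0.6264578  0.19741776]
hood [0.55131813 0.32014186]
hood [0.59292023 0.18814228]
[0.58740554 0.33556703 0.18607776] [0.58626546 0.33604552 0.18599761]
[0.62828322 0.19660947 0.18310585] [0.62852037 0.19649245 0.18314342]
```

```bash
cat > g.py <<'E'
import sys
from h import *
from rig import bot, capture
A=np.radians(17.65);RB=np.array([[np.cos(A),-np.sin(A),0],[np.sin(A),np.cos(A),0],[0,0,1]]);OB=np.array([.471,.226,0])
w=lambda p:OB+RB@np.array(p,float)      # box -> world
def row(s,pw):                          # world target -> shift along tool axes
    return np.round(s['tcp_rot'].T@(np.array(pw)-s['position']),4)
def st():
    s=bot.read_state();print('t',s['time_s'],'box pos',np.round(RB.T@(s['position']-OB),4),'F box',np.round(RB.T@s['force'],1),'op',round(s['opening'],2));return s
E
python3 - <<'E'
from g import *
t=L('top');s=L('scene')
def tri(a,b):
    o1,d1=ray(t,*a);o2,d2=ray(s,*b);k=np.linalg.lstsq(np.c_[d1,-d2],o2-o1,rcond=None)[0];return (o1+d1*k[0]).round(3),(o2+d2*k[1]).round(3)
print('panel top corner',tri((216,272),(209,70)),tri((216,285),(200,73)))
print('panel foot',plane(s,222,163,0))
c=capture('wrist');print(c['mount'])
S=st()
for p in ((.27,.35,.22),):print(row(S,p))
for b in ((-.035,-.014,.16),(-.035,-.014,.07)):print(w(b),row(S,w(b)))
a=np.arctan2(S['tcp_rot'][1,1],S['tcp_rot'][0,1]);print('turn world z',107.65-np.degrees(a))
E
```

```text
panel top corner (array([0.369, 0.431, 0.314]), array([0.344, 0.436, 0.318])) (array([0.343, 0.431, 0.313]), array([0.324, 0.435, 0.316]))
panel foot [0.34281872 0.52352069 0.        ]
[[-6.95771252e-05  9.53527733e-01  3.01305256e-01  8.47702076e-02]
 [ 9.99999850e-01  2.30075785e-04 -4.97191882e-04  5.87676601e-04]
 [-5.43409291e-04  3.01305176e-01 -9.53527606e-01 -1.61860918e-01]
 [ 0.00000000e+00  0.00000000e+00  0.00000000e+00  1.00000000e+00]]
t 0.15 box pos [-0.1129  0.4032  0.2218] F box [ 0.4 -0.6 -0.2] op 1.0
[-0.1139 -0.1973  0.0021]
[0.4418924  0.20204697 0.16      ] [-0.3296 -0.2672  0.0621]
[0.4418924  0.20204697 0.07      ] [-0.3297 -0.2671  0.1521]
turn world z 40.3854549427336
```

The panel's near end is at about (0.33–0.37, 0.43) and 0.31 m high. I'll go round it on the robot's side, then to above the selector's tail.

The rows are not in the units I measure in: shifts go in shares of 0.6 m and turns go in shares of 90 degrees. I convert before sending: -0.3296 m / 0.6 = -0.5493, -0.2672 m / 0.6 = -0.4453, -40.4 degrees / 90 = -0.4489.

tcp_steps --motion "-0.161 -0.3588 0 0 0 -0.2222 0.46\n-0.161 -0.3588 0 0 0 -0.4489 0.46\n-0.161 -0.3588 0 0 0 -0.4489 0.46\n-0.161 -0.3588 0 0 0 -0.4489 0.46\n-0.161 -0.3588 0 0 0 -0.4489 0.46\n-0.161 -0.3588 0 0 0 -0.4489 0.46\n-0.161 -0.3588 0 0 0 -0.4489 0.46\n-0.5493 -0.4453 0.1033 0 0 -0.4489 0.46\n-0.5493 -0.4453 0.1033 0 0 -0.4489 0.46\n-0.5493 -0.4453 0.1033 0 0 -0.4489 0.46\n-0.5493 -0.4453 0.1033 0 0 -0.4489 0.46\n-0.5493 -0.4453 0.1033 0 0 -0.4489 0.46\n-0.5493 -0.4453 0.1033 0 0 -0.4489 0.46\n-0.5493 -0.4453 0.1033 0 0 -0.4489 0.46\n-0.5493 -0.4453 0.1033 0 0 -0.4489 0.46\n-0.5493 -0.4453 0.1033 0 0 -0.4489 0.46"

```text
time_s: 1.75
position: [0.4411, 0.2038, 0.1608]
tcp_rot: [[-0.952, -0.306, -0.0], [-0.306, 0.952, 0.0], [0.0, 0.0, -1.0]]
force: [0.7, -0.4, 0.3]
opening: 0.463
grasp_force: 0.0
```

```bash
python3 - <<'E'
from g import *
S=st();print(S['tcp_rot'].round(3));c=capture('wrist');cv2.imwrite('pics/w1.png',c['color'][:,:,::-1])
for b in ((-.035,-.014,.071),(-.035,.02,.071)):print(row(S,w(b)))
E
```

```text
t 1.75 box pos [-0.0352 -0.0121  0.1608] F box [ 0.5 -0.6  0.3] op 0.46
[[-0.952 -0.306 -0.   ]
 [-0.306  0.952  0.   ]
 [ 0.     0.    -1.   ]]
[-0.0002 -0.0019  0.0898]
[-0.0003  0.032   0.0898]
```

View pics/w1.png

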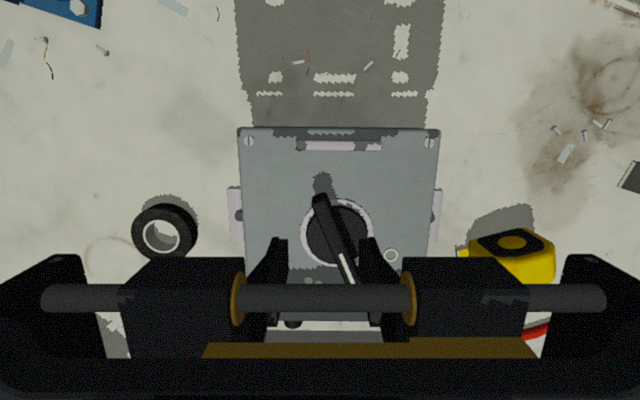

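The wrist view, with the robot side up, shows the tail at (317,200) and the pointer at (350,275). The fingers at (280,260) and (370,260) straddle the bar. I'll descend and check before pushing.

tcp_steps --motion "0 -0.0033 0.075 0 0 0 0.46\n0 -0.0033 0.1333 0 0 0 0.46\n0 -0.0033 0.15 0 0 0 0.46\n0 -0.0033 0.15 0 0 0 0.46\n0 -0.0033 0.15 0 0 0 0.46"

```text
time_s: 2.3
position: [0.4434, 0.2013, 0.0715]
tcp_rot: [[-0.953, -0.304, 0.002], [-0.304, 0.953, 0.0], [-0.002, -0.0, -1.0]]
force: [-0.2, 0.2, 0.3]
opening: 0.459
grasp_force: 0.0
```

```bash
python3 - <<'E'
from g import *
S=st()
E
```

```text
t 2.3 box pos [-0.0338 -0.0152  0.0715] F box [-0.2  0.3  0.3] op 0.46
```

Now I'll push the tail left (+y of the box) slowly, with the tail caged between the fingers.

In the tool's units: 0.032 m / 0.6 = 0.0533, 0.03 m / 0.6 = 0.05.

tcp_steps --motion "0 0.0067 0 0 0 0 0.46\n0 0.0133 0 0 0 0 0.46\n0 0.0183 0 0 0 0 0.46\n0 0.0233 0 0 0 0 0.46\n0 0.0267 0 0 0 0 0.46\n0 0.03 0 0 0 0 0.46\n0 0.0333 0 0 0 0 0.46\n0 0.0367 0 0 0 0 0.46\n0 0.04 0 0 0 0 0.46\n0 0.0433 0 0 0 0 0.46\n0 0.0467 0 0 0 0 0.46\n0 0.05 0 0 0 0 0.46\n0 0.0533 0 0 0 0 0.46\n0 0.0533 0 0 0 0 0.46\n0 0.0533 0 0 0 0 0.46\n0 0.0533 0 0 0 0 0.46"

```text
time_s: 3.9
position: [0.4335, 0.2314, 0.0706]
tcp_rot: [[-0.953, -0.303, 0.001], [-0.303, 0.953, 0.0], [-0.001, 0.0, -1.0]]
force: [-0.2, -0.2, -1.0]
opening: 0.465
grasp_force: 0.0
```

```bash
python3 - <<'E'
from g import *
S=st();c=capture('top');pickle.dump(c,open('top2.pkl','wb'))
a=cv2.convertScaleAbs(cv2.resize(c['color'][145:280,225:375],None,fx=4,fy=4,interpolation=cv2.INTER_CUBIC),alpha=1.6)
b=capture('wrist')['color'][150:330,200:460]
a=np.hstack([a[:,:400],]);b=cv2.resize(b,(400,277));cv2.imwrite('pics/p2.png',np.vstack([b,a[200:500,:400]])[:,:,::-1]) 
E
```

```text
t 3.9 box pos [-0.0341  0.0166  0.0706] F box [-0.3 -0.1 -1. ] op 0.47
```

View pics/p2.png

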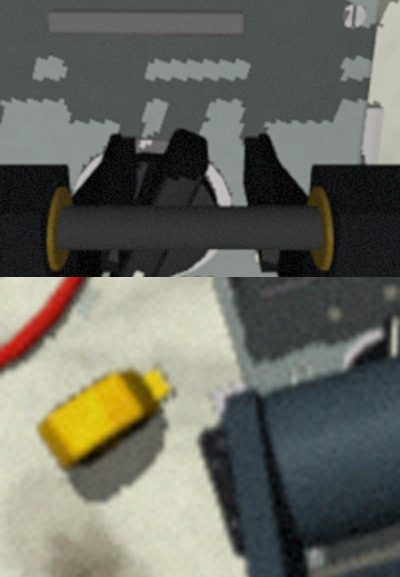

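The tail (crop 190,150) has swung to the left side of the box with no load on the fingers, so it has clicked to two dots. I'll lift out and check.

In the tool's units: -0.215 m / 0.6 = -0.3583, -0.18 m / 0.6 = -0.3.

tcp_steps --motion "0 -0.0067 -0.05 0 0 0 0.46\n0 -0.0067 -0.1333 0 0 0 0.46\n0 -0.0067 -0.2167 0 0 0 0.3\n0 -0.0067 -0.3 0 0 0 0\n0 -0.0067 -0.3583 0 0 0 0\n0 -0.0067 -0.3583 0 0 0 0\n0 -0.0067 -0.3583 0 0 0 0"

```text
time_s: 4.7
position: [0.4343, 0.2274, 0.2861]
tcp_rot: [[-0.953, -0.303, 0.002], [-0.303, 0.953, 0.001], [-0.002, -0.0, -1.0]]
force: [0.0, 0.9, -0.3]
opening: 0.09
grasp_force: 0.0
```

```bash
python3 - <<'E'
from g import *
S=st();c=capture('wrist');cv2.imwrite('pics/w3.png',c['color'][:,:,::-1])
for b in ((.168,0,.285),(.168,0,.165)):print(row(S,w(b)))
E
```

```text
t 4.7 box pos [-0.0345  0.0124  0.2861] F box [ 0.3  0.8 -0.3] op 0.09
[-0.2025 -0.0125  0.0015]
[-0.2023 -0.0125  0.1215]
```

View pics/w3.png

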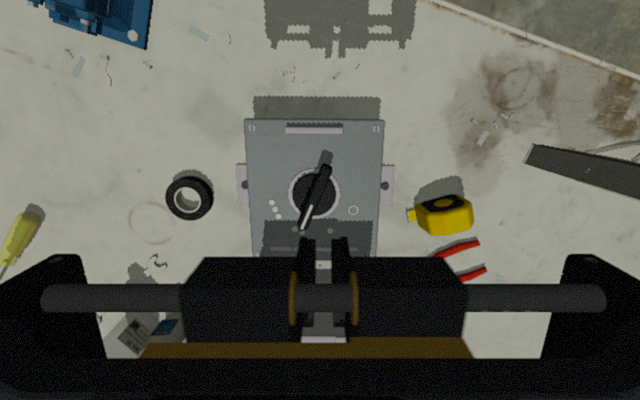

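The pointer (303,228) now rests at the two-dot mark. The three dots are at (275,208) and one dot at (328,231). Next I'll move over and behind the hood with the fingers shut.

In the tool's units: -0.2045 m / 0.6 = -0.3408, -0.2 m / 0.6 = -0.3333.

tcp_steps --motion "-0.0833 -0.0208 0 0 0 0 0\n-0.1667 -0.0208 0 0 0 0 0\n-0.25 -0.0208 0 0 0 0 0\n-0.3333 -0.0208 0 0 0 0 0\n-0.3408 -0.0208 0 0 0 0 0\n-0.3408 -0.0208 0 0 0 0 0\n-0.3408 -0.0208 0.0833 0 0 0 0\n-0.3408 -0.0208 0.1667 0 0 0 0\n-0.3408 -0.0208 0.2025 0 0 0 0\n-0.3408 -0.0208 0.2025 0 0 0 0\n-0.3408 -0.0208 0.2025 0 0 0 0"

```text
time_s: 5.85
position: [0.6319, 0.2773, 0.1642]
tcp_rot: [[-0.953, -0.304, -0.001], [-0.304, 0.953, -0.0], [0.001, 0.0, -1.0]]
force: [0.6, 0.2, -0.1]
opening: 0.004
grasp_force: 0.0
```

```bash
python3 - <<'E'
from g import *
S=st()
def tcp(th,d=.125,r=.0095): return np.array([.075-d*np.cos(th)+.04*np.sin(th)+r,0,.057+d*np.sin(th)+.04*np.cos(th)])
for th in (1.7,1.5,1.3,1.1,.9,.7,.5,.3,.15,0): p=tcp(th);print(th,p.round(4),row(S,w(p)))
E
```

```text
t 5.85 box pos [1.689e-01 1.000e-04 1.642e-01] F box [ 0.6  0.  -0.1] op 0.0
1.7 [0.1403 0.     0.1758] [ 0.0286 -0.0001 -0.0116]
1.5 [0.1156 0.     0.1845] [ 0.0533 -0.0001 -0.0202]
1.3 [0.0896 0.     0.1881] [ 0.0793 -0.0001 -0.0238]
1.1 [0.0634 0.     0.1865] [ 1.054e-01 -1.000e-04 -2.220e-02]
0.9 [0.0381 0.     0.1798] [ 1.307e-01 -1.000e-04 -1.540e-02]
0.7 [0.0147 0.     0.1681] [ 1.542e-01 -1.000e-04 -3.700e-03]
0.5 [-0.006  0.     0.152] [ 1.749e-01 -1.000e-04  1.240e-02]
0.3 [-0.0231  0.      0.1322] [ 1.919e-01 -1.000e-04  3.230e-02]
0.15 [-0.0331  0.      0.1152] [ 2.019e-01 -1.000e-04  4.930e-02]
0 [-0.0405  0.      0.097 ] [ 2.093e-01 -1.000e-04  6.750e-02]
```

tcp_steps --motion "0.025 0 -0.0133 0 0 0 0\n0.0477 0 -0.0193 0 0 0 0\n0.0683 0 -0.0267 0 0 0 0\n0.0888 0 -0.0337 0 0 0 0\n0.11 0 -0.0375 0 0 0 0\n0.1322 0 -0.0397 0 0 0 0\n0.1533 0 -0.0392 0 0 0 0\n0.1757 0 -0.037 0 0 0 0\n0.1967 0 -0.0325 0 0 0 0\n0.2178 0 -0.0257 0 0 0 0\n0.2375 0 -0.017 0 0 0 0\n0.257 0 -0.0062 0 0 0 0\n0.257 0 -0.0062 0 0 0 0\n0.257 0 -0.0062 0 0 0 0"

```text
time_s: 7.25
position: [0.4864, 0.2308, 0.1689]
tcp_rot: [[-0.953, -0.304, 0.002], [-0.304, 0.953, 0.0], [-0.002, -0.0, -1.0]]
force: [0.5, -0.6, -0.0]
opening: 0.008
grasp_force: 0.0
```

```bash
python3 - <<'E'
from g import *
S=st();c=capture('scene')
a=cv2.resize(c['color'][100:270,220:400],None,fx=3,fy=3,interpolation=cv2.INTER_CUBIC);cv2.imwrite('pics/s4.png',cv2.convertScaleAbs(a,alpha=1.3)[:,:,::-1])
E
```

```text
t 7.25 box pos [ 1.610e-02 -1.000e-04  1.689e-01] F box [ 0.3 -0.7 -0. ] op 0.01
```

View pics/s4.png

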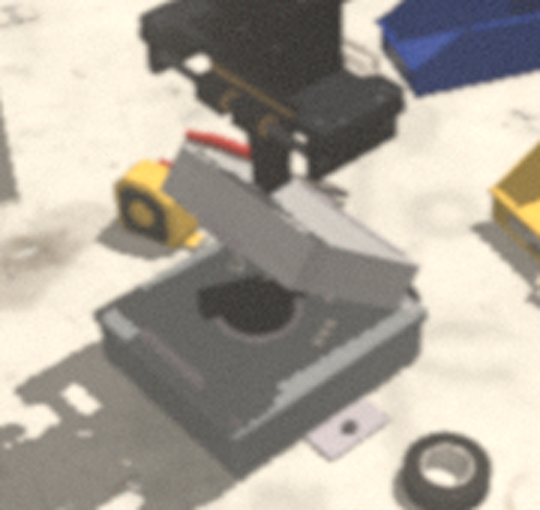

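The hood is now at about 0.65 rad with the fingertips on its outer face near the free edge (crop 265,180). I'll continue down the arc, slowing near the end.

In the tool's units: 0.0715 m / 0.6 = 0.1192, 0.0551 m / 0.6 = 0.0918.

tcp_steps --motion "0.0175 0 0.0133 0 0 0 0\n0.0345 0 0.0268 0 0 0 0\n0.0492 0 0.0433 0 0 0 0\n0.0628 0 0.06 0 0 0 0\n0.0717 0 0.075 0 0 0 0\n0.0795 0 0.0883 0 0 0 0\n0.085 0 0.1 0 0 0 0\n0.0892 0 0.1083 0 0 0 0\n0.0918 0 0.115 0 0 0 0\n0.0918 0 0.1183 0 0 0 0\n0.0918 0 0.1192 0 0 0 0\n0.0918 0 0.1192 0 0 0 0"

```text
time_s: 8.5
position: [0.4334, 0.2139, 0.0973]
tcp_rot: [[-0.953, -0.304, -0.0], [-0.304, 0.953, -0.0], [0.0, -0.0, -1.0]]
force: [-3.1, -0.5, 10.0]
opening: 0.005
grasp_force: 5.1
```

```bash
python3 - <<'E'
from g import *
st()
E
```

```text
t 8.5 box pos [-0.0395 -0.0001  0.0973] F box [-3.1  0.5 10. ] op 0.0
```

In the tool's units: 0.003 m / 0.6 = 0.005, 0.0015 m / 0.6 = 0.0025.

tcp_steps --motion "0 0 0.0025 0 0 0 0\n0 0 0.005 0 0 0 0\n0 0 0.005 0 0 0 0\n0 0 0.005 0 0 0 0"

```text
time_s: 8.9
position: [0.4335, 0.2139, 0.097]
tcp_rot: [[-0.953, -0.304, 0.001], [-0.304, 0.953, -0.0], [-0.001, -0.001, -1.0]]
force: [-6.6, -3.2, 33.4]
opening: 0.007
grasp_force: 17.1
```

```bash
python3 - <<'E'
from g import *
st()
E
```

```text
t 8.9 box pos [-0.0394 -0.0001  0.097 ] F box [-7.2 -1.1 33.4] op 0.01
```

Force rose to 33 N with no further movement and the tip at 0.097 m, so the hood is on its stop. I'll lift off and verify.

In the tool's units: -0.2 m / 0.6 = -0.3333, -0.16 m / 0.6 = -0.2667.

tcp_steps --motion "0 0 -0.0333 0 0 0 0\n0 0 -0.1 0 0 0 0\n0 0 -0.1833 0 0 0 0\n0.05 0 -0.2667 0 0 0 0\n0.0667 0 -0.3333 0 0 0 0\n0.0667 0 -0.3333 0 0 0 0\n0.0667 0 -0.3333 0 0 0 0\n0.0667 0 -0.3333 0 0 0 0"

```text
time_s: 9.7
position: [0.3949, 0.2017, 0.2922]
tcp_rot: [[-0.953, -0.303, -0.002], [-0.303, 0.953, -0.0], [0.002, 0.0, -1.0]]
force: [-1.0, -0.0, 0.0]
opening: 0.006
grasp_force: 0.0
```

```bash
python3 - <<'E'
from g import *
st();c=capture('scene');d=capture('wrist');pickle.dump(c,open('s5.pkl','wb'))
a=cv2.resize(c['color'][140:270,230:410],None,fx=3,fy=3,interpolation=cv2.INTER_CUBIC);b=cv2.resize(d['color'][60:300,100:560],(540,200))
cv2.imwrite('pics/f5.png',np.vstack([cv2.convertScaleAbs(a,alpha=1.3),b])[:,:,::-1])
for y in(.073,-.073):print('expected free-edge px in crop',((proj(c,w((-.065,y,.097)))-[230,140])*3).round(0))
E
```

```text
t 9.7 box pos [-7.990e-02 -1.000e-04  2.922e-01] F box [-0.9  0.3  0. ] op 0.01
expected free-edge px in crop [ 98. 140.]
expected free-edge px in crop [223. 243.]
```

View pics/f5.png

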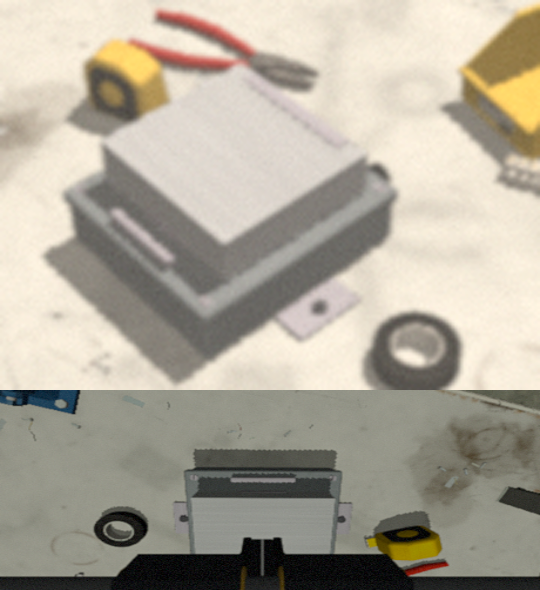

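The hood lies flat. Its free-edge corners at (104,145) and (225,242) are within about 2 raw pixels of the shut position, the tab is behind the rim, and the tape measure, tape and pliers are undisturbed.

```bash
python3 -c "
from rig import bot, capture
print(bot.hand_in())"
```

```text
the job is handed in; nothing more can be done
None
```

I turned the selector to two dots and shut the hood fully onto its stop, with the bystanders left in place; the job is handed in at about 10 s on the robot's clock, and the hand-in returned no verdict.

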